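# Pin the keeper bar of a tube stand with a ball-lock pin

## Robot

A 6-joint arm with a two-finger parallel gripper is mounted at the origin on the work surface. World frame = base frame: x ahead of the robot, y to its left, z up, the work surface at z = 0. Lengths are in m, angles in degrees, forces in N, time in s.
With the tool pointing down it reaches from about 0.25 to 0.725 m from the base axis. Payload 9.7 kg.
Tool frame: the origin (TCP) lies on the centre line of the jaws, within the pads' length; the fingertips stand 22 mm ahead of it and the grasp point (between the pads) lies 3 mm ahead of it; z points along the fingers, y is the direction in which the jaws open and shut (so a half turn about z gives the same grasp; the last joint's range is limited). The gripper opens to 85 mm and grips with 20 to 120 N. Pads are 22 mm wide; open, the fingers measure 114 mm over their backs; the gripper's body (76 mm by 85 mm) begins 54 mm behind the grasp point. The pads swing forward as they close: fully open they stand 13 mm farther back than shut.
Start: joints at [-66.75, 4.979, 10.078, 95.1, 0, 90], TCP at [0.217, -0.505, 0.253] pointing down, gripper open.
Joint ranges: [-179.16, 179.16], [-48.56, 103.87], [-65.8, 70.77], [-126.05, 130.52], [-82.76, 87.17], [-180, 180]. Speed limits (degrees/s): [127.2, 127.2, 147.25, 180, 180, 180].

## Interface

Orientations are given as [roll, pitch, yaw] about the fixed x, y, z axes, in that order (R = Rz(yaw) Ry(pitch) Rx(roll)).
In Python, from workcell import get_obs, camera, camera_params, job_done gives the robot as it stands.
- The arm moves only by the tool servo_tool, never from a script. Its argument "steps" is a list of rows, each an object of numbers: "x", "y", "z": the shift along the world's x, y, z in mm; "yaw": the turn about the world's z in degrees. A call has 1 to 12 rows; each row is the pose to reach, as a shift and turn from the pose measured when the call began; what a row does not reach only later rows make up. A row lasts 1/8 s, in which the tool goes at most 62.5 mm and 10.7 degrees, less where a joint would pass 70% of its speed; a pose out of reach is approached as far as the arm can. A call with a gripper value outside its range is refused whole. "grip" is the finger opening in mm, from 0 to 85.4, set as the call begins (left out, the last holds). The fingers move at their own pace and stop on an object; "grip_force" is the grip in N (left out, the last holds). Time passes only in rows, so rows that repeat a pose let the fingers close. It gives the time, the measured TCP pose, the force and the opening at its end, in the units of the state.
- get_obs(): the state, without advancing time (a new reading comes with each control period).
- camera(name): name is "scene" or "top"; returns (picture, depth): 420x560x3 uint8, red, green, blue; 420x560 float32, m along the optical axis (not along the pixel's ray), 0 where there is no reading.
- camera_params(name): a dict with "intrinsics" (3x3 intrinsics, pixels), "rvec" (rotation vector, rad) and "tvec" (3), from world to camera coordinates, as OpenCV has them. Camera axes: x right, y down, z forward; pixel columns grow to the right and rows downward; lengths in m; the calibration is good to about 2 mm. A picture is of the moment at which its call begins. camera_params takes no time and is no camera call.
- job_done(): hands the job in, once; it reports no verdict.
The state is a dict: "time": time; "q": joint angles; "qd": joint speeds; "joint_efforts": joint torques, N m; "ee_pos": TCP position; "tcp_rot": TCP orientation; "wrist_force": force on the tool from outside, world axes, zero at the start; "torque": the same for the moment, N m; "opening": finger opening in m.
Only numpy, scipy, OpenCV 4.12 (cv2) and the standard library are available. Lean on these libraries where they do the work, as an engineer would, in place of code of your own. Each camera call takes 0.05 s, during which the arm holds its last target.

## Task

Lock the steel tube into its stand: swing the keeper bar over the tube until it meets the stop in the fork, then take the ball-lock pin from the wooden rack, squeeze its two side buttons in and slide it down through the fork and the bar until its collar has pressed the spring plate flush and is fully home, and let go so that the buttons spring out and the balls lock underneath. Slide and seat the pin gently, never forcing it against the stand (keep under 30 N), and leave the tin, the tape roll and the tape measure where they are.

Things in the scene. Friction and masses are not known exactly. Their poses are not given: they have to be found in the camera images.
- stand: Fixed grey stand, base 120 x 285 mm, carrying a steel tube 60 mm across along its x axis (tube's top 85 mm over the table; brass flange 100 mm across at its +x end). Origin: middle of the underside, on the table; z up. At y = -95 mm a steel fork (its upright plates, at y = -125 to -145 mm, are no higher than its ears), at y = +95 mm the keeper bar's hinge post. Turned up to 0.25 rad about z
- fork_hole (a point): On the axis of the fork's holes (16 mm across), at the upper ear's top face if the fork were at its top setting (stand frame 0, -95, 124.5 mm; axes as the stand's). The fork is clamped 0.5 to 8.5 mm lower, at a setting that is not measured: feel for it. Two level ears 50 x 60 x 10 mm (x, y, z) with a 20 mm slot between; over 50 mm free below
- hinge_axis (a point): Point on the keeper bar's vertical hinge axis, at the height of the bar's top face (stand frame 0, 95, 105 mm)
- keeper (a joint): Hinge angle (rad) of the keeper bar. 0: bar across the tube along the stand's -y, its end in the fork, holes in line. Positive: open towards the stand's -x (direction from hinge (-sin q, -cos q) in stand x, y), at most 1.15. Rigid stop at -0.01: hole then 2 mm past the line; the pin's taper draws it back. Stays where it is left; takes 2 to 4 N at the knob
- keeper_knob (a point): Middle of the keeper bar's upright round knob: black, 16 mm across, standing on the bar 95 mm from the hinge, from 105 to 150 mm above the table; this point is 130 mm above the table. z up
- keeper_hole (a point): Centre of the 16 mm hole near the free end of the keeper bar, on the bar's top face, 105 mm above the table. The bar is flat steel 30 mm wide, 10 mm thick, 190 mm from hinge to hole
- rack: Fixed wooden block 75 x 75 x 70 mm with a vertical parking hole 25 mm across in the middle, in which the pin stands with its collar on the block's top. Origin: centre of the underside, z up
- pin: Ball-lock pin, about 0.17 kg, upright. Origin: on its axis, underside of its collar (the shoulder that rests on the rack); z up. Collar 30 mm across, 6 mm thick; neck 16 mm across to z = 16 mm; black head block 30 (x) by 22 (y) mm, z = 16 to 44 mm, a button on its +x and -x faces. Below: shank 14 mm across. It may stand turned any way in the fork
- button_a (a joint): Travel (m) of the steel button (14 x 20 mm, z = 20 to 40 mm) that stands 5 mm out of the head's +x face: 0 out (its ball out), 0.004 fully in (its ball drawn in). Spring: 3 N to start, 9 N fully in, so a firm grip of 15 N or more. Squeeze the head along the pin's x across both buttons: 40 mm wide, 32 mm with both in
- button_b (a joint): The same for the button on the head's -x face, which works the ball on the -x side
- pin_tip (a point): Tip of the pin, 58 mm under the collar. Shank 14 mm across to -48 mm, then a taper to 6 mm across. Two balls stand 3.5 mm out of its +x and -x sides at -41.5 to -46 mm; unless both buttons are in, they stop the pin at the hole. Only with the collar home on the upper ear (within 1.5 mm) do they clear the lower ear's underside, 40 mm lower, and spring out
- pin_grip (a point): Point on the pin's axis inside the head block, 34 mm above the collar's underside; axes as the pin's
- tin: Bystander: steel tin, 84 mm across, 95 mm high, origin at the centre of its underside
- tape_roll: Bystander: brown roll, 68 mm across, 24 mm high, lying flat, origin at the centre of its underside
- measure: Bystander: red round tape measure, 56 mm across, 22 mm high, lying flat, origin at the centre of its underside
- spring_plate (a joint): Travel (m) of the square steel spring plate, 34 mm wide, that stands 3 mm proud of the upper ear round its hole: 0 up, 0.003 flush, with the collar hard on the ear. Its spring (2.6 to 4 N) carries the pin's weight, so the pin must be pushed down to the hard stop (some 10 N) before it is let go; it then lifts up to 1.5 mm, onto its balls
Things that resemble listed ones, but are neither listed nor needed, are in the scene too. Leave any yellow look-alike of the pin alone.

How it is judged (in metres and radians):
On the way, in this order (a step that is already met when the one before it is completed fails the run):
1. the keeper bar is swung into the fork, up to its stop, its hole in line with the fork's holes to about 3 mm (value of joint keeper below 0.015 rad), for 0.2 s.
2. the pin is through the fork and the bar with its buttons held in and its collar no more than 3 mm above the fork's top setting (value of joint each of button_a, button_b above 0.003 m and z of pin in the frame of fork_hole below 0.003 m and value of joint keeper below 0.015 rad and horizontal distance between pin and fork_hole below 0.004 m), for 0.1 s.
At the end, for the whole second after the job is handed in: Keeper bar in the fork (under 0.015 rad); pin through ears and bar, at rest, collar at most 1.5 mm over the fork's top setting, centred to 3 mm (tip 4 mm), upright to 0.08 rad; both buttons sprung out (under 1 mm in), which needs the collar home and the balls locked below the lower ear (value of joint each of button_a, button_b below 0.001 m and value of joint keeper below 0.015 rad and z of pin in the frame of fork_hole below 0.0015 m and horizontal distance between pin and fork_hole below 0.003 m and horizontal distance between pin_tip and fork_hole below 0.004 m and angle between pin's own z axis and vertical below 0.08 rad and linear speed of pin below 0.02 m/s); the robot touches nothing.
It fails at once if the pin pushed against the stand or its keeper bar with more than 30 N (contact force between pin and stand above 30 N).
It fails at once if a bystander moved by more than 20 mm (distance of any of tin, tape_roll, measure from where it was at the start of the episode above 0.02 m).
It also fails if it takes over 67 s, if anything falls off the work surface, if the arm or the gripper's body presses on something with over 40 N, if the wrist force passes 120 N, or if a joint passes its speed limit or range.

## Working session

There is one attempt and no reset: what is moved stays moved. The work goes in short steps, Python scripts to look and compute and a tool call to move; the robot and the scene stay as the last step left them, time stands still between calls to the robot, and variables do not carry over. Pictures are saved under pics/ and viewed, and the job is handed in when it is done.

Besides the shell and the picture viewer there is one more tool, called after ">>>" as a command line: name --argument value ..., lists and objects as JSON in quotes. servo_tool: Moves the arm, as the interface text tells. Its arguments: {"type":"object","properties":{"steps":{"type":"array"},"grip":{"type":"number"},"grip_force":{"type":"number"}},"required":["steps"]}

```bash
mkdir -p pics
cat > h.py <<'E'
import numpy as np, cv2
from workcell import get_obs, camera, camera_params, job_done
def save(n,im,crop=None,s=1):
    if crop: im=im[crop[1]:crop[3],crop[0]:crop[2]]
    im=cv2.resize(im,None,fx=s,fy=s,interpolation=cv2.INTER_CUBIC)
    cv2.imwrite('pics/%s.png'%n,im[:,:,::-1])
def P(n):
    p=camera_params(n);K=np.array(p['intrinsics']);R=cv2.Rodrigues(np.array(p['rvec'],float))[0];t=np.array(p['tvec'],float).ravel();return K,R,t
def atz(n,u,v,z):
    K,R,t=P(n);d=R.T@np.linalg.inv(K)@[u,v,1];c=-R.T@t;return c+d*(z-c[2])/d[2]
def wd(n,u,v,D):
    K,R,t=P(n);return R.T@(np.linalg.inv(K)@[u,v,1]*D-t)
def proj(n,X):
    K,R,t=P(n);p=K@(R@np.asarray(X,float)+t);return p[:2]/p[2]
def grab(n,tag):
    im,d=camera(n);np.savez('pics/%s.npz'%tag,im=im,d=d);return im,d
E
python3 - <<'E'
from h import *
for n in('scene','top'):
    im,d=grab(n,n+'0');save(n+'0',im,s=1.4)
    K,R,t=P(n);print(n,K[0,0],-R.T@t,R[2])
print(get_obs())
E
```

```text
scene 463.01767083930565 [0.99768532 0.4007895  0.98069815] [-0.40847317 -0.35427935 -0.84121092]
top 474.66981703285995 [0.46946257 0.00667154 1.2549295 ] [ 0.08166633  0.02213068 -0.99641399]
{'time': 0.1, 'q': array([-6.67495626e+01,  5.00719381e+00,  1.00401907e+01,  9.51022953e+01,
       -1.22751008e-03,  8.99994739e+01]), 'qd': array([-0.03319027, -0.01674948,  0.0789583 ,  0.11430123,  0.0463351 ,
       -0.00062829]), 'joint_efforts': array([ 1.28033429e-03, -5.21561444e+01,  4.65654230e+01,  1.60429819e-02,
        7.76960201e-05,  4.44161145e-06]), 'ee_pos': array([ 0.2170315 , -0.50515813,  0.25267194]), 'tcp_rot': array([-1.79930702e+02,  1.22687291e-03,  2.32509649e+01]), 'wrist_force': array([ 0.04900546,  0.4511415 , -0.82434019]), 'torque': array([ 0.01007258, -0.01558081,  0.00648422]), 'opening': 0.08526645053810988}
```

View pics/scene0.png

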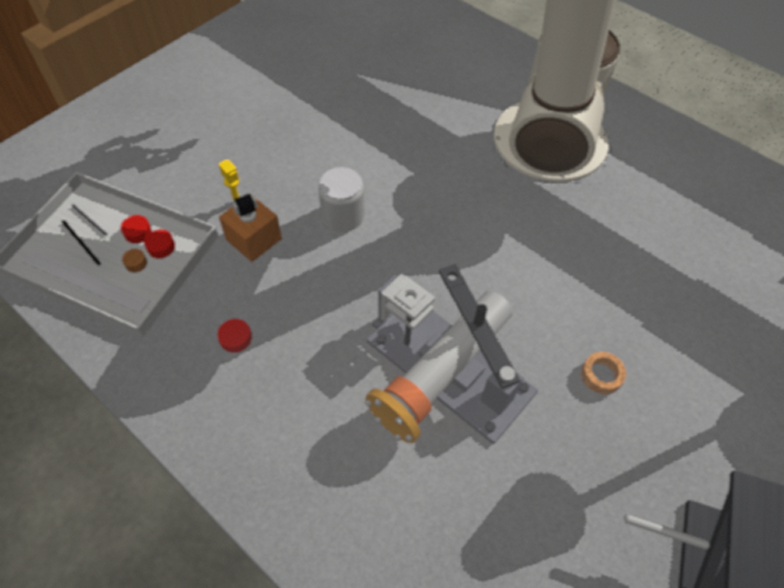

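View pics/top0.png

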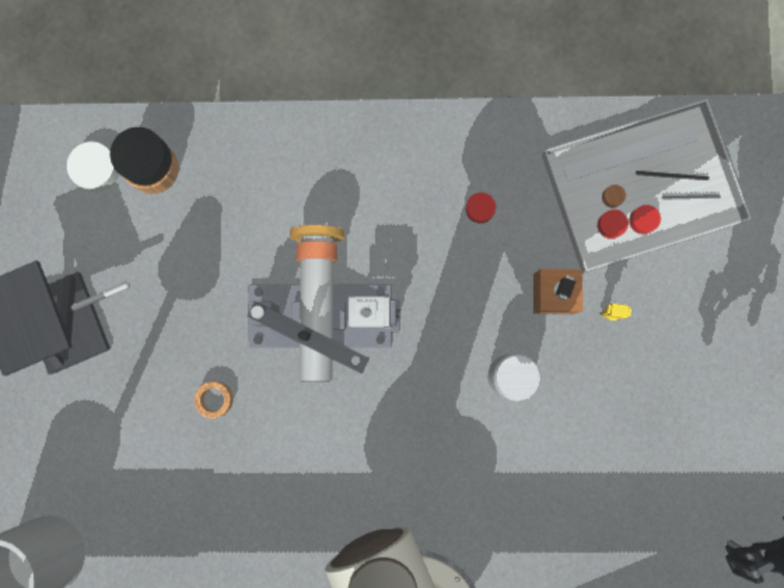

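The stand is near top-view (320,315)/1.4, and the rack with the black-headed pin is at (565,288)/1.4. The yellow look-alike stands behind the rack at (617,312)/1.4. I'll enlarge these.

Run:
```python
from h import *
a=np.load('pics/top0.npz');b=np.load('pics/scene0.npz')
save('t_stand',a['im'],(170,150,300,280),6)
save('t_rack',a['im'],(370,180,460,240),8)
save('s_rack',b['im'],(145,105,215,190),7)
```

```text
(no output)
```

View pics/t_stand.png

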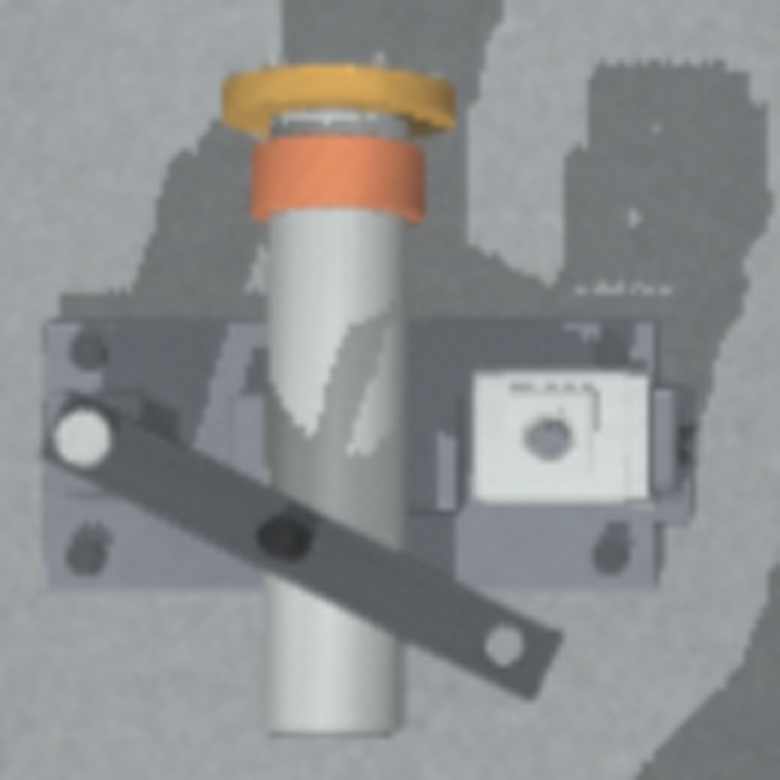

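View pics/t_rack.png

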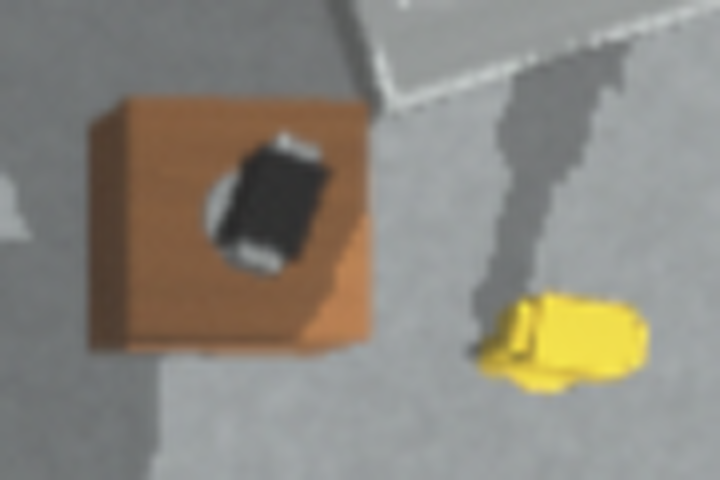

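View pics/s_rack.png

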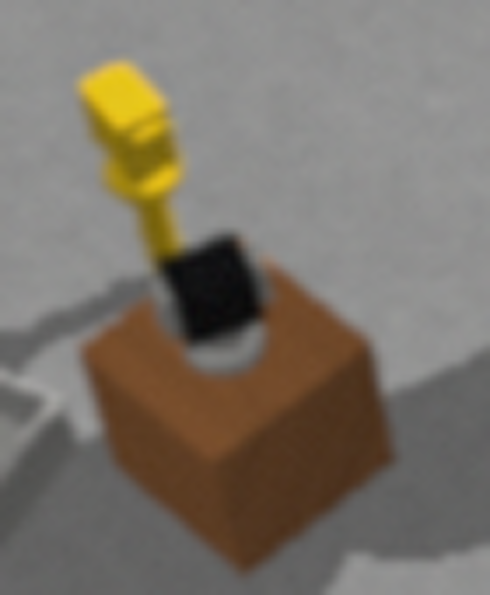

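```bash
cat >> h.py <<'E'
def cloud(n,tag):
    f=np.load('pics/%s.npz'%tag);im,d=f['im'],f['d'];K,R,t=P(n)
    v,u=np.mgrid[:420,:560];p=np.stack([u,v,np.ones_like(u)],-1)@np.linalg.inv(K).T*d[...,None]
    X=(p-t)@R; X[d==0]=np.nan
    return X,im
E
python3 - <<'E'
from h import *
for n,box in(('top',(395,190,415,220)),('scene',(160,130,190,165))):
    X,im=cloud(n,n+'0');S=X[box[1]:box[3],box[0]:box[2]].reshape(-1,3);c=im[box[1]:box[3],box[0]:box[2]].reshape(-1,3)
    m=(S[:,2]>.110)&(S[:,2]<.119)&(c.max(1)<70)
    q=S[m];print(n,m.sum(),q.mean(0),np.median(q,0),q.min(0),q.max(0))
    r=cv2.minAreaRect((q[:,:2]*1000).astype(np.float32));print(r)
    r=cv2.minAreaRect((S[(S[:,2]>.062)&(S[:,2]<.074)][:,:2]*1000).astype(np.float32));print('racktop',r)
def t(x,y):return 170+x/6,150+y/6
print('rack crop head c',atz('top',370+277/8,180+204/8,.114))
print('buttons',atz('top',370+300/8,180+148/8,.110),atz('top',370+262/8,180+257/8,.110))
print('hinge',atz('top',*t(83,437),.115)); print('knob',atz('top',*t(285,535),.150))
print('barhole',atz('top',*t(504,645),.105)); print('forkhole',atz('top',*t(549,438),.120))
X,im=cloud('top','top0')
for x,y in((83,437),(285,535),(440,600),(200,480),(500,470),(600,470),(495,400),(630,480)):
    u,v=t(x,y);print((x,y),X[int(round(v)),int(round(u))])
for a in ((476,372),(650,374),(646,502),(474,500)): print('ear',atz('top',*t(*a),.120))
for a in ((45,320),(40,588),(655,588)): print('base',atz('top',*t(*a),.01))
E
```

```text
top 92 [ 0.59831831 -0.26718044  0.11330562] [ 0.5977711  -0.26752018  0.11285409] [ 0.58283597 -0.27949597  0.11018761] [ 0.61235427 -0.25367385  0.11823173]
((598.2516479492188, -266.54827880859375), (20.309730529785156, 27.270069122314453), 69.62251281738281)
racktop ((601.071533203125, -277.2354736328125), (48.78519058227539, 68.37053680419922), 88.9614028930664)
scene 77 [ 0.59974715 -0.26354276  0.11413101] [ 0.59955252 -0.26408254  0.11412957] [ 0.58432235 -0.27642575  0.11014049] [ 0.61461978 -0.25244371  0.11783415]
((599.6568603515625, -263.3360900878906), (20.67545509338379, 27.559995651245117), 70.77227783203125)
racktop ((583.7984008789062, -290.9404602050781), (127.27758026123047, 73.83598327636719), 49.563697814941406)
rack crop head c [ 0.5962631  -0.26697273  0.114     ]
buttons [ 0.61364805 -0.27530386  0.11      ] [ 0.58069058 -0.26299709  0.11      ]
hinge [0.55868471 0.26575889 0.115     ]
knob [0.51704502 0.17839101 0.15      ]
barhole [0.4739863  0.09660814 0.105     ]
forkhole [0.55638295 0.07725614 0.12      ]
(83, 437) [0.5584884  0.26596552 0.11228472]
(285, 535) [0.51738326 0.17706978 0.15098067]
(440, 600) [0.49228057 0.12329385 0.10478194]
(200, 480) [0.54146282 0.22058859 0.10681465]
(500, 470) [0.54432718 0.09748497 0.12283741]
(600, 470) [0.54406599 0.05680274 0.12197692]
(495, 400) [0.57080834 0.09987046 0.12252111]
(630, 480) [0.53969297 0.04513715 0.11362252]
ear [0.58316804 0.10648851 0.12      ]
ear [0.58176437 0.03667854 0.12      ]
ear [0.53045731 0.03858146 0.12      ]
ear [0.53177544 0.1073393  0.12      ]
base [0.61892955 0.30704518 0.01      ]
base [0.50059886 0.30789622 0.01      ]
base [0.49875038 0.03796302 0.01      ]
```

Run:
```python
from h import *
for n in('top','scene'):
    X,im=cloud(n,n+'0');c=im.astype(int)
    m=(c[...,0]>150)&(c[...,1]>130)&(c[...,2]<80)&(X[...,0]<.75)&(X[...,0]>.45)&(X[...,1]<-.2)
    q=X[m];print('yellow',n,np.nanmin(q,0),np.nanmax(q,0), np.nanmedian(q,0))
    m=(X[...,2]>.12)&(X[...,2]<.145)&False
b=np.load('pics/scene0.npz');save('s_stand',b['im'],(245,180,390,320),5.5)
```

```text
yellow top [ 0.54679795 -0.377742    0.01342528] [ 0.56969596 -0.33861275  0.1061707 ] [ 0.55668021 -0.35439987  0.09980646]
yellow scene [ 0.54688341 -0.37166501  0.02711124] [ 0.5726441  -0.33967126  0.10560673] [ 0.56046714 -0.35175924  0.10068314]
```

View pics/s_stand.png

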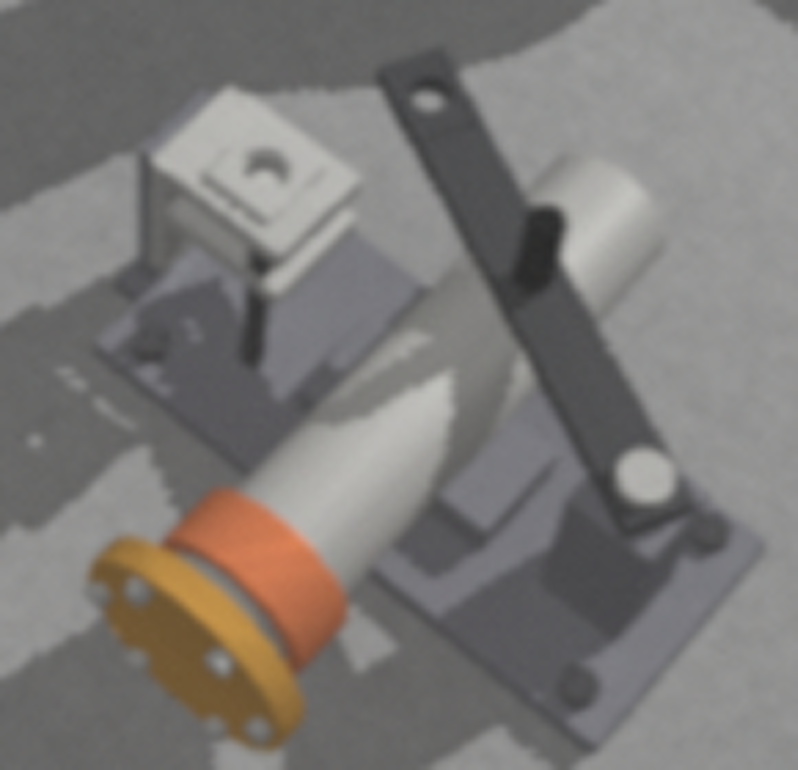

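Run:
```python
from h import *
def s(x,y):return 245+x/5.5,180+y/5.5
for k,a,z in(('hinge',(645,475),.115),('barhole',(431,97),.105),('fork',(267,165),.122),('knob',(546,215),.150)):print(k,atz('scene',*s(*a),z))
X,im=cloud('scene','scene0')
for x,y in((200,170),(267,110),(310,190),(300,230),(645,475),(460,160)):
    u,v=s(x,y);print(X[int(round(v)),int(round(u))])
print(atz('top',0,0,0))
```

```text
hinge [0.56182314 0.27124799 0.115     ]
barhole [0.47564232 0.10274095 0.105     ]
fork [0.55538676 0.08013174 0.122     ]
knob [0.5157028  0.18437204 0.15      ]
[0.57582324 0.06139951 0.12207563]
[0.532442   0.0622818  0.11800548]
[0.55364632 0.10008345 0.12064073]
[0.56835956 0.109578   0.11978462]
[0.55959721 0.26977059 0.11116818]
[0.49141903 0.13125488 0.1051802 ]
[1.19703508 0.81509208 0.        ]
```

>>> servo_tool --steps '[{"x":22,"y":57,"z":0,"yaw":-2},{"x":44,"y":114,"z":0,"yaw":-4},{"x":66,"y":171,"z":0,"yaw":-6},{"x":88,"y":228,"z":0,"yaw":-8},{"x":110,"y":285,"z":0,"yaw":-10},{"x":132,"y":342,"z":0,"yaw":-12},{"x":154,"y":399,"z":0,"yaw":-14},{"x":176,"y":456,"z":0,"yaw":-16},{"x":198,"y":513,"z":0,"yaw":-18},{"x":220,"y":570,"z":0,"yaw":-20},{"x":241,"y":627,"z":0,"yaw":-22},{"x":260,"y":683,"z":0,"yaw":-23.25}]' --grip 0 --grip_force 40

```text
time: 1.6
ee_pos: [0.4728, 0.0512, 0.2522]
tcp_rot: [-177.3, 0.2, 4.7]
wrist_force: [-0.3, -0.3, 0.2]
opening: -0.0002
```

>>> servo_tool --steps '[{"x":2,"y":50,"z":0,"yaw":-3},{"x":4,"y":100,"z":-10,"yaw":-4.7},{"x":4,"y":127,"z":-40,"yaw":-4.7},{"x":4,"y":127,"z":-80,"yaw":-4.7},{"x":4,"y":127,"z":-112,"yaw":-4.7},{"x":4,"y":127,"z":-112,"yaw":-4.7}]'

```text
time: 2.35
ee_pos: [0.4847, 0.0621, 0.1534]
tcp_rot: [-174.8, 0.4, 4.6]
wrist_force: [0.3, -0.0, 0.4]
opening: 0.0003
```

Run:
```python
from h import *
o=get_obs();print(o)
```

```text
{'time': 2.35, 'q': array([  4.50915447,  -3.94685648, -10.07635262,  84.25473057,
         5.18344609, 179.94184063]), 'qd': array([  1.56507307,   0.61724995, -11.81692974, -13.67481568,
         0.93223445,  -0.0560532 ]), 'joint_efforts': array([-3.14737670e-01, -4.23752475e+01,  4.73879206e+01,  4.31137607e-01,
        2.28526960e-01,  1.29482382e-04]), 'ee_pos': array([0.48466994, 0.06205674, 0.15338658]), 'tcp_rot': array([-174.81616814,    0.37897212,    4.56707727]), 'wrist_force': array([ 0.32487939, -0.01210579,  0.41437205]), 'torque': array([-0.05943175, -0.0258099 ,  0.00615203]), 'opening': 0.0002680940493638765}
```

>>> servo_tool --steps '[{"x":0,"y":0,"z":30,"yaw":10},{"x":-2,"y":20,"z":50,"yaw":20},{"x":-5,"y":40,"z":50,"yaw":30},{"x":-8,"y":60,"z":50,"yaw":40},{"x":-10,"y":80,"z":50,"yaw":50},{"x":-10,"y":100,"z":50,"yaw":60},{"x":-10,"y":116,"z":50,"yaw":70},{"x":-10,"y":116,"z":40,"yaw":80},{"x":-10,"y":116,"z":20,"yaw":85.4},{"x":-10,"y":116,"z":0,"yaw":85.4},{"x":-10,"y":116,"z":-13,"yaw":85.4},{"x":-10,"y":116,"z":-13,"yaw":85.4}]'

```text
time: 3.85
ee_pos: [0.4742, 0.1779, 0.1397]
tcp_rot: [-174.7, 0.4, 90.0]
wrist_force: [0.1, -0.7, 0.2]
opening: 0.0003
```

>>> servo_tool --steps '[{"x":5,"y":0},{"x":10,"y":0},{"x":15,"y":0},{"x":20,"y":-1},{"x":25,"y":-1},{"x":30,"y":-2},{"x":35,"y":-2},{"x":40,"y":-3},{"x":45,"y":-3},{"x":48,"y":-3},{"x":50,"y":-3},{"x":50,"y":-3}]'

```text
schema error: expected keys x, y, z, yaw
```

Run:
```python
from h import *
im,d=grab('top','top1');save('top1',im,(170,130,320,270),5)
```

```text
(no output)
```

View pics/top1.png

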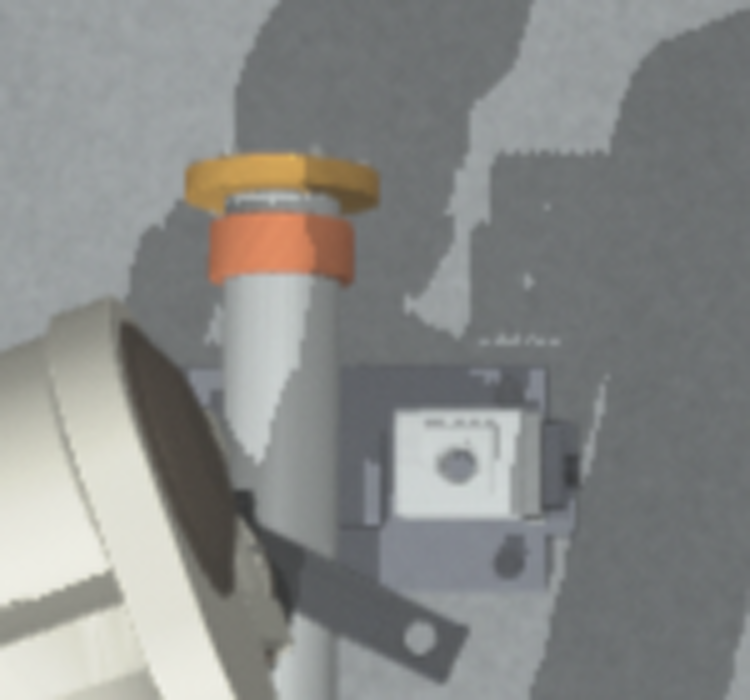

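The move was refused because a key was missing. The picture shows the bar still open, with the arm beside the knob. I'll redo it with all four keys.

>>> servo_tool --steps '[{"x":5,"y":0,"z":0,"yaw":0},{"x":10,"y":0,"z":0,"yaw":0},{"x":15,"y":0,"z":0,"yaw":0},{"x":20,"y":-1,"z":0,"yaw":0},{"x":25,"y":-1,"z":0,"yaw":0},{"x":30,"y":-2,"z":0,"yaw":0},{"x":35,"y":-2,"z":0,"yaw":0},{"x":40,"y":-3,"z":0,"yaw":0},{"x":44,"y":-3,"z":0,"yaw":0},{"x":48,"y":-3,"z":0,"yaw":0},{"x":50,"y":-3,"z":0,"yaw":0},{"x":50,"y":-3,"z":0,"yaw":0}]'

```text
time: 5.4
ee_pos: [0.5249, 0.1752, 0.1405]
tcp_rot: [-174.8, 0.4, 90.0]
wrist_force: [-1.5, -0.3, -0.1]
opening: -0.0001
```

Run:
```python
from h import *
im,d=grab('top','top2');save('top2',im,(170,130,320,270),5)
im,d=grab('scene','scene2');save('scene2',im,(225,160,390,320),4.5)
```

```text
(no output)
```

View pics/top2.png

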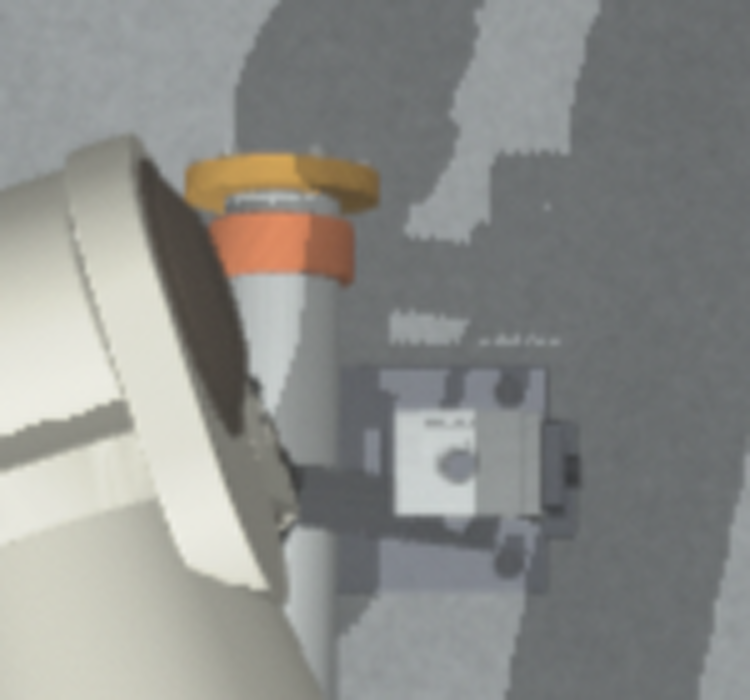

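View pics/scene2.png

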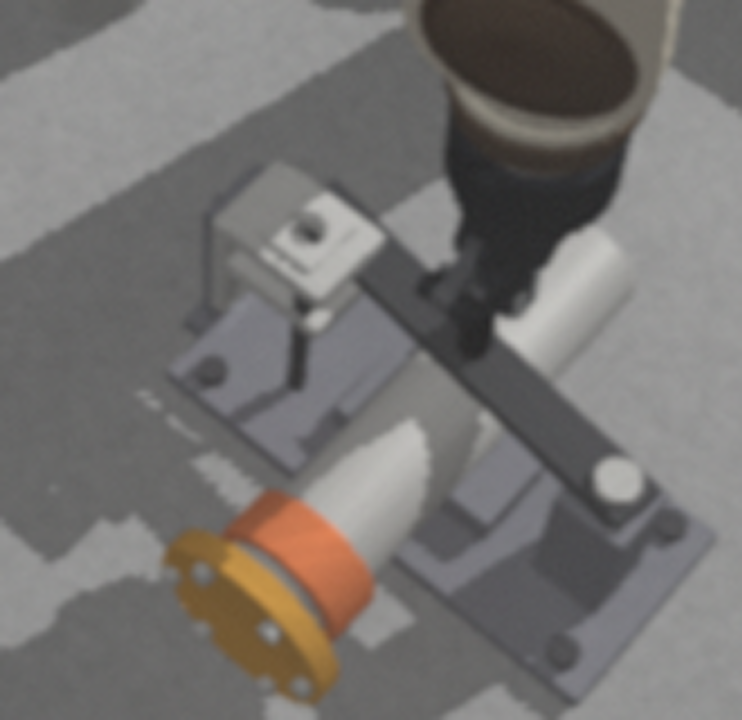

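The bar's end is entering the fork but isn't at the stop yet. I'll push on slowly.

>>> servo_tool --steps '[{"x":2,"y":0,"z":0,"yaw":0},{"x":4,"y":0,"z":0,"yaw":0},{"x":5,"y":0,"z":0,"yaw":0},{"x":6,"y":0,"z":0,"yaw":0},{"x":6,"y":0,"z":0,"yaw":0}]'

```text
time: 6.12
ee_pos: [0.5309, 0.1753, 0.1407]
tcp_rot: [-174.9, 0.3, 90.0]
wrist_force: [-1.1, -1.1, -0.2]
opening: -0.0001
```

>>> servo_tool --steps '[{"x":1,"y":0,"z":0,"yaw":0},{"x":2,"y":0,"z":0,"yaw":0},{"x":2,"y":0,"z":0,"yaw":0}]'

```text
time: 6.5
ee_pos: [0.5331, 0.1753, 0.1407]
tcp_rot: [-174.9, 0.3, 90.0]
wrist_force: [-1.0, -2.0, -0.2]
opening: -0.0
```

>>> servo_tool --steps '[{"x":1,"y":0,"z":0,"yaw":0},{"x":2,"y":0,"z":0,"yaw":0},{"x":2,"y":0,"z":0,"yaw":0}]'

```text
time: 6.88
ee_pos: [0.5353, 0.1754, 0.1407]
tcp_rot: [-174.9, 0.3, 90.0]
wrist_force: [-2.0, -0.6, -0.5]
opening: -0.0
```

>>> servo_tool --steps '[{"x":1,"y":0,"z":0,"yaw":0},{"x":2,"y":0,"z":0,"yaw":0},{"x":2,"y":0,"z":0,"yaw":0}]'

```text
time: 7.25
ee_pos: [0.5374, 0.1754, 0.1407]
tcp_rot: [-174.9, 0.3, 90.0]
wrist_force: [-1.7, -2.2, -0.2]
opening: 0.0004
```

Run:
```python
from h import *
im,d=grab('scene','scene3');save('scene3',im,(245,170,375,300),6)
```

```text
(no output)
```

View pics/scene3.png

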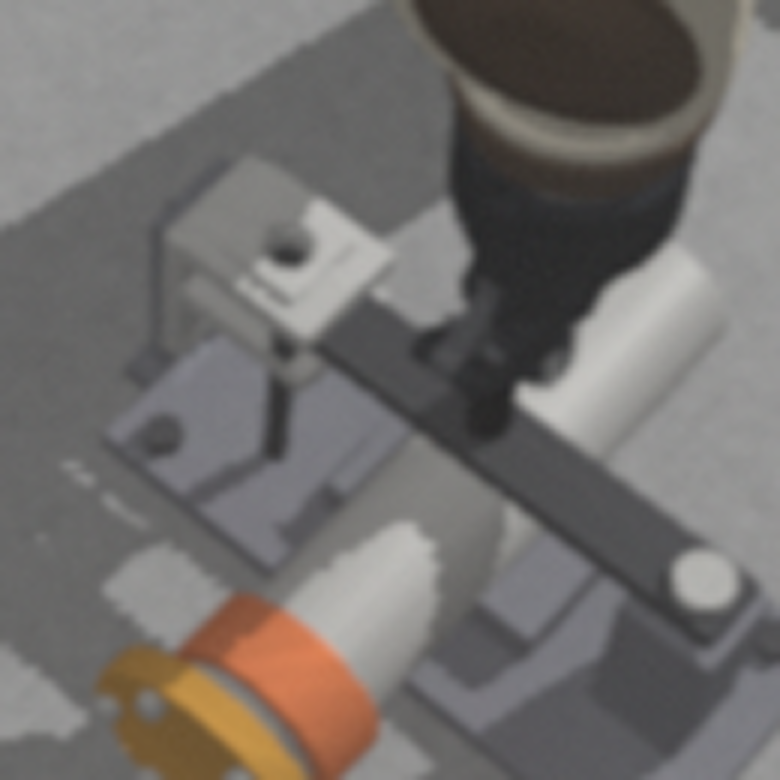

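>>> servo_tool --steps '[{"x":1,"y":0,"z":0,"yaw":0},{"x":2,"y":0,"z":0,"yaw":0},{"x":2,"y":0,"z":0,"yaw":0}]'

```text
time: 7.68
ee_pos: [0.5384, 0.1753, 0.1406]
tcp_rot: [-174.8, 0.3, 90.0]
wrist_force: [-8.6, -2.5, 2.1]
opening: -0.0002
```

>>> servo_tool --steps '[{"x":1,"y":0,"z":0,"yaw":0},{"x":2,"y":0,"z":0,"yaw":0},{"x":2,"y":0,"z":0,"yaw":0}]'

```text
time: 8.05
ee_pos: [0.5386, 0.1753, 0.1406]
tcp_rot: [-174.5, 0.3, 90.0]
wrist_force: [-13.1, -2.5, 3.7]
opening: -0.0005
```

>>> servo_tool --steps '[{"x":-15,"y":0,"z":0,"yaw":0},{"x":-25,"y":0,"z":15,"yaw":0},{"x":-25,"y":0,"z":70,"yaw":0},{"x":-20,"y":-40,"z":110,"yaw":-2},{"x":-10,"y":-95,"z":140,"yaw":-5},{"x":0,"y":-150,"z":150,"yaw":-8},{"x":10,"y":-205,"z":150,"yaw":-11},{"x":20,"y":-260,"z":150,"yaw":-14},{"x":30,"y":-315,"z":150,"yaw":-17},{"x":40,"y":-370,"z":150,"yaw":-20},{"x":50,"y":-425,"z":150,"yaw":-22},{"x":55,"y":-440,"z":150,"yaw":-22}]' --grip 85

```text
time: 9.55
ee_pos: [0.5936, -0.268, 0.2908]
tcp_rot: [-174.6, 0.4, 67.8]
wrist_force: [0.4, 0.2, 0.1]
opening: 0.0854
```

Run:
```python
from h import *
im,d=grab('scene','scene4');save('scene4',im,(230,160,380,310),5)
im,d=grab('top','top4');save('top4',im,(170,130,320,270),5)
print(get_obs()['q'])
```

```text
[-23.96503735  27.80965076  42.26960917 109.87612858  -0.5246632
  88.22185515]
```

View pics/scene4.png

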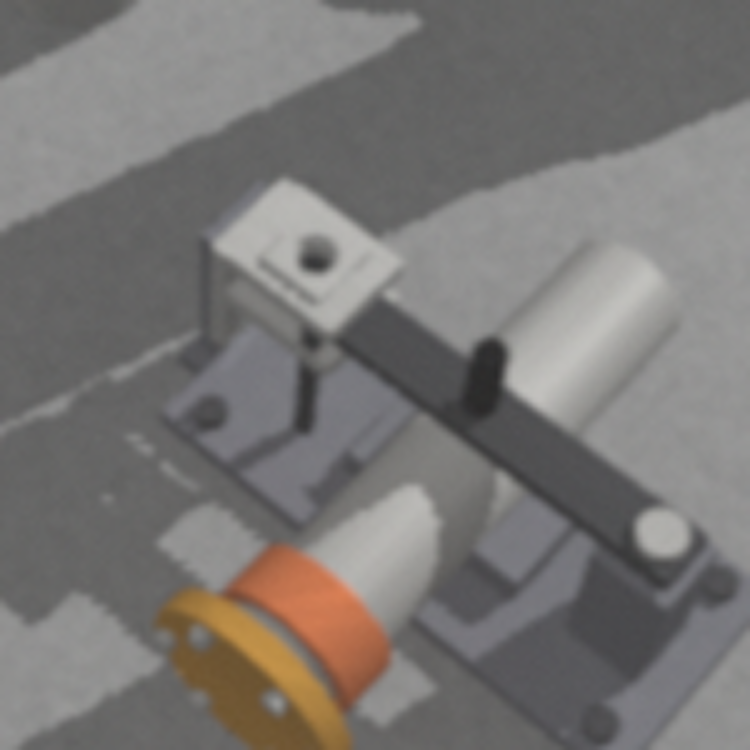

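View pics/top4.png

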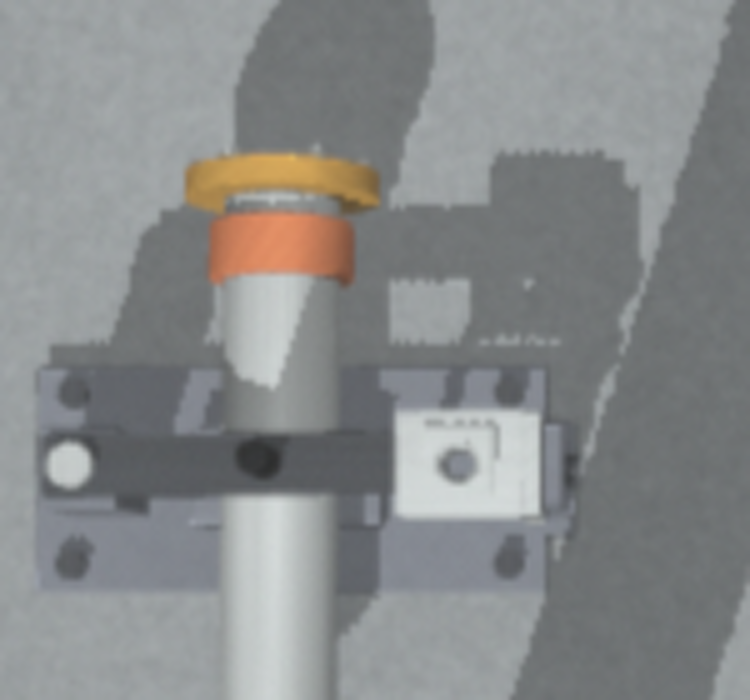

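The bar is closed against its stop. The wrist picked up a 5.4° tilt when joint 6 hit its limit. I'll undo it by pushing the arm gently against its upper and outer reach limit.

>>> servo_tool --steps '[{"x":10,"y":-4,"z":40,"yaw":0},{"x":20,"y":-8,"z":80,"yaw":0},{"x":30,"y":-12,"z":120,"yaw":0},{"x":40,"y":-16,"z":160,"yaw":0},{"x":40,"y":-16,"z":160,"yaw":0}]'

```text
time: 10.28
ee_pos: [0.5582, -0.248, 0.4222]
tcp_rot: [-174.4, 0.4, 67.9]
wrist_force: [0.0, 0.1, -0.4]
opening: 0.0852
```

Run:
```python
from h import *
print(get_obs()['q'])
```

```text
[-23.72777375  35.78089464  70.72908973 130.49880445  -0.51939459
  88.40293226]
```

>>> servo_tool --steps '[{"x":0,"y":0,"z":-30,"yaw":10.5},{"x":0,"y":20,"z":-60,"yaw":21},{"x":0,"y":40,"z":-90,"yaw":31.5},{"x":0,"y":60,"z":-120,"yaw":42},{"x":0,"y":80,"z":-120,"yaw":52.5},{"x":0,"y":100,"z":-120,"yaw":63},{"x":0,"y":120,"z":-120,"yaw":73.5},{"x":0,"y":140,"z":-120,"yaw":84},{"x":0,"y":160,"z":-120,"yaw":94.5},{"x":0,"y":180,"z":-120,"yaw":105},{"x":0,"y":200,"z":-120,"yaw":115.5},{"x":0,"y":220,"z":-120,"yaw":126}]'

```text
time: 11.78
ee_pos: [0.5577, -0.0268, 0.3019]
tcp_rot: [-174.5, 0.3, -165.7]
wrist_force: [-0.4, -0.0, 0.1]
opening: 0.0848
```

>>> servo_tool --steps '[{"x":0,"y":0,"z":0,"yaw":10.5},{"x":0,"y":0,"z":0,"yaw":21},{"x":0,"y":0,"z":0,"yaw":31.5},{"x":0,"y":0,"z":0,"yaw":42},{"x":0,"y":0,"z":0,"yaw":52.5},{"x":0,"y":0,"z":0,"yaw":63},{"x":0,"y":0,"z":0,"yaw":73.5},{"x":0,"y":0,"z":0,"yaw":84},{"x":0,"y":0,"z":0,"yaw":94.5},{"x":0,"y":0,"z":0,"yaw":105},{"x":0,"y":0,"z":0,"yaw":115.5},{"x":0,"y":0,"z":0,"yaw":126}]'

```text
time: 13.28
ee_pos: [0.5572, -0.0265, 0.3016]
tcp_rot: [-174.5, 0.4, -39.3]
wrist_force: [0.1, -0.5, -0.2]
opening: 0.0854
```

Run:
```python
from h import *
o=get_obs();print(o['q'],o['ee_pos'],o['tcp_rot'])
```

```text
[  -4.96542612    4.57449017   14.92386586   97.51980504    4.76482961
 -145.48671005] [ 0.55723968 -0.02648465  0.30158127] [-174.47185107    0.36274004  -39.34345497]
```

>>> servo_tool --steps '[{"x":0,"y":0,"z":0,"yaw":10.5},{"x":0,"y":0,"z":0,"yaw":21},{"x":0,"y":0,"z":0,"yaw":31.5},{"x":0,"y":-30,"z":0,"yaw":36},{"x":0,"y":-60,"z":0,"yaw":38},{"x":0,"y":-90,"z":0,"yaw":40},{"x":0,"y":-90,"z":0,"yaw":40}]'

```text
time: 14.15
ee_pos: [0.5641, -0.0359, 0.3015]
tcp_rot: [-177.2, 0.5, -5.0]
wrist_force: [-0.2, 0.3, -0.4]
opening: 0.0852
```

Run:
```python
from h import *
o=get_obs();print(o['q'],o['ee_pos'],o['tcp_rot'])
```

```text
[  -4.94937812    9.05525768   19.96501173  101.4117749     2.81203403
 -179.94641753] [ 0.56414938 -0.03590351  0.3015336 ] [-177.18843613    0.50464936   -5.00289815]
```

Works: the tilt fell from 5.5° to 2.8°. Once more.

>>> servo_tool --steps '[{"x":0,"y":-40,"z":0,"yaw":3},{"x":0,"y":-80,"z":0,"yaw":6},{"x":0,"y":-90,"z":0,"yaw":6},{"x":0,"y":-90,"z":0,"yaw":6}]'

```text
time: 14.65
ee_pos: [0.5706, -0.0455, 0.3014]
tcp_rot: [-179.9, 0.6, -4.7]
wrist_force: [0.3, -0.2, -1.1]
opening: 0.0849
```

Run:
```python
from h import *
o=get_obs();print(o['q'],o['ee_pos'],o['tcp_rot'])
```

```text
[-4.61529201e+00  1.02668037e+01  2.13716172e+01  1.01749663e+02
  1.32309731e-01 -1.79943182e+02] [ 0.57061733 -0.04545476  0.3014473 ] [-179.86832983    0.64498083   -4.67211323]
```

>>> servo_tool --steps '[{"x":3,"y":-22,"z":0,"yaw":-10.5},{"x":6,"y":-44,"z":0,"yaw":-21},{"x":9,"y":-66,"z":0,"yaw":-31.5},{"x":12,"y":-88,"z":0,"yaw":-42},{"x":15,"y":-110,"z":0,"yaw":-52.5},{"x":18,"y":-132,"z":-10,"yaw":-63},{"x":21,"y":-154,"z":-20,"yaw":-73.5},{"x":24,"y":-176,"z":-40,"yaw":-84},{"x":27,"y":-198,"z":-60,"yaw":-94.5},{"x":28,"y":-220,"z":-90,"yaw":-105},{"x":28,"y":-220,"z":-110,"yaw":-105.8},{"x":28,"y":-220,"z":-110,"yaw":-105.8}]'

```text
time: 16.15
ee_pos: [0.5978, -0.2654, 0.1897]
tcp_rot: [180.0, 0.7, -110.5]
wrist_force: [0.4, -0.4, 0.3]
opening: 0.0847
```

Run:
```python
from h import *
o=get_obs();print(o['q'],o['ee_pos'],o['tcp_rot'])
im,d=grab('scene','scene5');save('scene5',im,(140,80,230,200),5)
im,d=grab('top','top5');save('top5',im,(340,150,460,250),6)
```

```text
[-24.205655    18.91592455  19.30055617  90.47493644   0.65710899
 -93.71587094] [ 0.59782088 -0.26543533  0.18971234] [ 179.9524673     0.6615796  -110.49057633]
```

View pics/scene5.png

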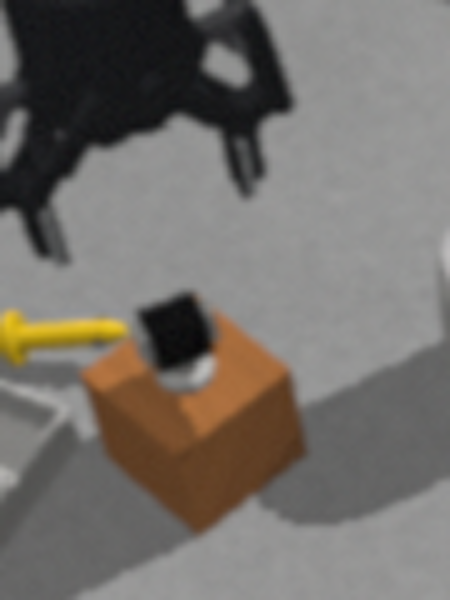

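View pics/top5.png

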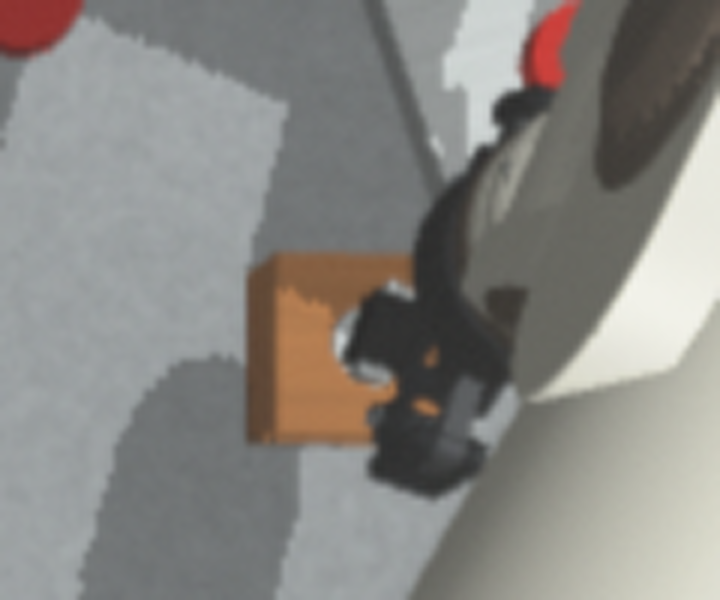

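The yellow look-alike now lies on its side. I'll check the earlier pictures to see when that happened.

Run:
```python
from h import *
ims=[np.load('pics/%s.npz'%t)['im'][90:200,130:230] for t in('scene0','scene2','scene3','scene4','scene5')]
save('yel',np.hstack(ims),s=1.6)
X,im=cloud('scene','scene5');c=im.astype(int)
m=(c[...,0]>150)&(c[...,1]>130)&(c[...,2]<80)&(X[...,0]<.75)&(X[...,0]>.45)&(X[...,1]<-.2)
q=X[m];print(q.min(0),q.max(0))
```

```text
[ 0.58152855 -0.42576976  0.01381175] [ 0.65523935 -0.34477435  0.03344617]
```

View pics/yel.png

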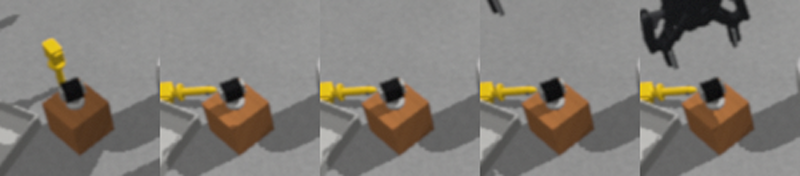

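The yellow piece toppled by itself at the start, while the arm was at the stand, so I leave it. The real pin, with the black head in the rack, is centred under the jaws. I'll go down and squeeze.

>>> servo_tool --steps '[{"x":0,"y":0,"z":-30,"yaw":0},{"x":0,"y":0,"z":-60,"yaw":0},{"x":0,"y":0,"z":-75,"yaw":0},{"x":0,"y":0,"z":-83,"yaw":0},{"x":0,"y":0,"z":-83,"yaw":0},{"x":0,"y":0,"z":-83,"yaw":0}]'

```text
time: 17.0
ee_pos: [0.5992, -0.2656, 0.1106]
tcp_rot: [-179.7, 0.6, -110.4]
wrist_force: [0.8, -0.2, -0.3]
opening: 0.0852
```

>>> servo_tool --steps '[{"x":0,"y":0,"z":0,"yaw":0},{"x":0,"y":0,"z":0,"yaw":0},{"x":0,"y":0,"z":0,"yaw":0},{"x":0,"y":0,"z":0,"yaw":0},{"x":0,"y":0,"z":0,"yaw":0},{"x":0,"y":0,"z":0,"yaw":0}]' --grip 0 --grip_force 30

```text
time: 17.75
ee_pos: [0.5996, -0.2658, 0.1119]
tcp_rot: [-179.6, 0.6, -110.4]
wrist_force: [-0.7, -0.0, 6.6]
opening: 0.0302
```

Run:
```python
from h import *
print(get_obs()['wrist_force'])
im,d=grab('scene','scene6');save('scene6',im,(150,90,220,180),7)
im,d=grab('top','top6');save('top6',im,(370,170,440,230),8)
```

```text
[-0.65461395 -0.00934383  6.6054089 ]
```

View pics/scene6.png

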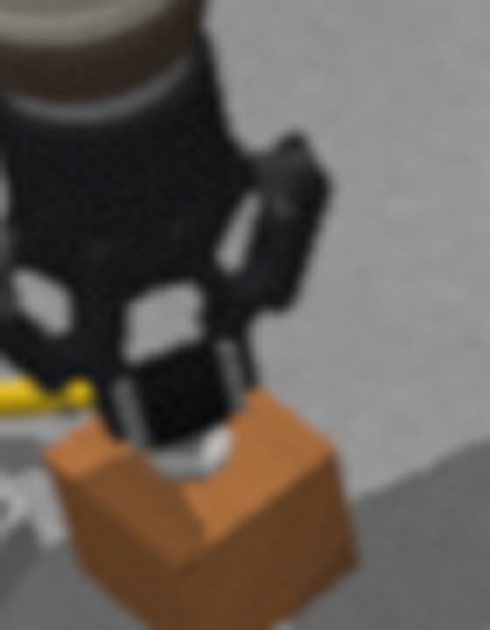

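View pics/top6.png

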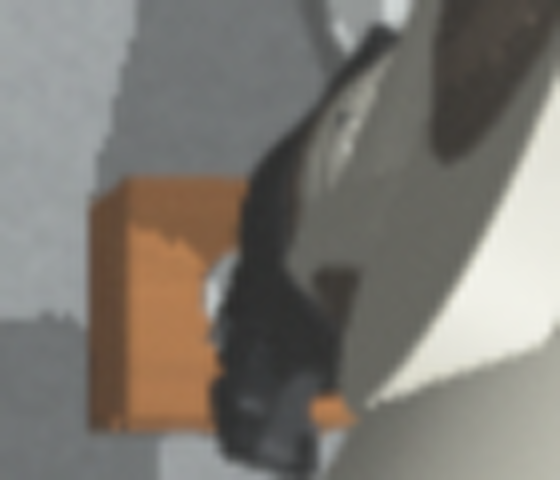

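The pads hold the head across both buttons. I'll lift it clear of the rack (the shank needs 58 mm).

>>> servo_tool --steps '[{"x":0,"y":0,"z":10,"yaw":0},{"x":0,"y":0,"z":30,"yaw":0},{"x":0,"y":0,"z":60,"yaw":0},{"x":0,"y":0,"z":100,"yaw":0},{"x":0,"y":0,"z":130,"yaw":0},{"x":0,"y":0,"z":130,"yaw":0}]'

```text
time: 18.6
ee_pos: [0.6003, -0.266, 0.2447]
tcp_rot: [-179.4, 0.6, -110.4]
wrist_force: [-0.1, -0.3, -2.9]
opening: 0.0299
```

Run:
```python
from h import *
o=get_obs();print(o['wrist_force'],o['torque'])
im,d=grab('scene','scene7');save('scene7',im,(130,30,230,180),4)
```

```text
[-0.09685605 -0.30686936 -2.9171413 ] [-0.00895727 -0.00724931  0.03538473]
```

View pics/scene7.png

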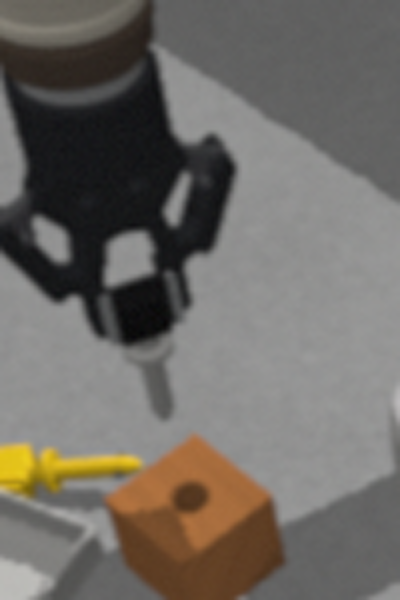

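>>> servo_tool --steps '[{"x":-4,"y":30,"z":10,"yaw":0},{"x":-8,"y":65,"z":10,"yaw":0},{"x":-12,"y":100,"z":10,"yaw":0},{"x":-16,"y":135,"z":10,"yaw":0},{"x":-20,"y":170,"z":10,"yaw":0},{"x":-24,"y":205,"z":10,"yaw":0},{"x":-28,"y":240,"z":10,"yaw":0},{"x":-32,"y":275,"z":10,"yaw":0},{"x":-37,"y":305,"z":8,"yaw":0},{"x":-41,"y":330,"z":5,"yaw":0},{"x":-44,"y":345,"z":3,"yaw":0},{"x":-44,"y":345,"z":3,"yaw":0}]'

```text
time: 20.15
ee_pos: [0.5555, 0.0796, 0.2445]
tcp_rot: [-179.6, 0.6, -110.4]
wrist_force: [0.6, -0.4, -2.2]
opening: 0.0302
```

>>> servo_tool --steps '[{"x":0,"y":0,"z":0,"yaw":0}]'

```text
time: 20.27
ee_pos: [0.5556, 0.079, 0.2443]
tcp_rot: [-179.6, 0.6, -110.4]
wrist_force: [0.9, 0.3, -1.1]
opening: 0.0298
```

Run:
```python
from h import *
o=get_obs();print(o['q'],o['ee_pos'],o['tcp_rot'],o['wrist_force'])
im,d=grab('scene','scene8');save('scene8',im,(245,130,345,250),5)
im,d=grab('top','top8');save('top8',im,(220,170,310,250),7)
```

```text
[  7.94120176   5.7527199    9.90189568  93.55608763   0.31312801
 -61.67639495] [0.5555733  0.07895065 0.2442524 ] [-179.6264594     0.55701977 -110.37896686] [ 0.92544596  0.31235727 -1.12265486]
```

View pics/scene8.png

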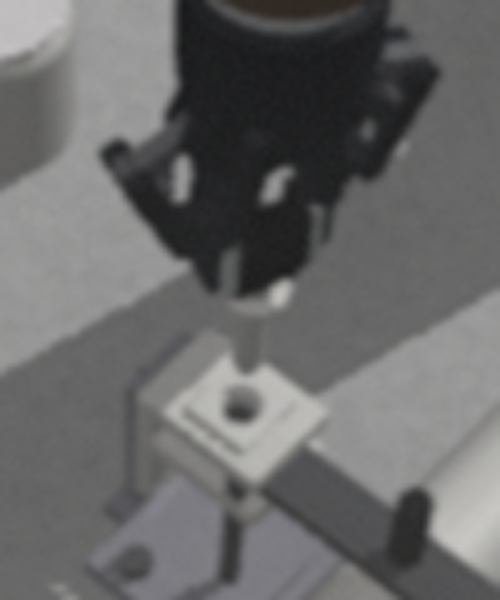

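View pics/top8.png

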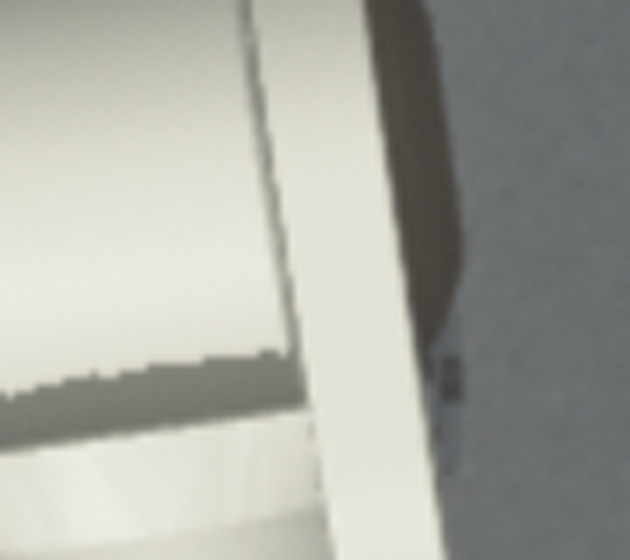

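Run:
```python
from h import *
f=np.load('pics/scene8.npz')['im'];save('s8z',f,(275,180,315,225),14)
```

```text
(no output)
```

View pics/s8z.png

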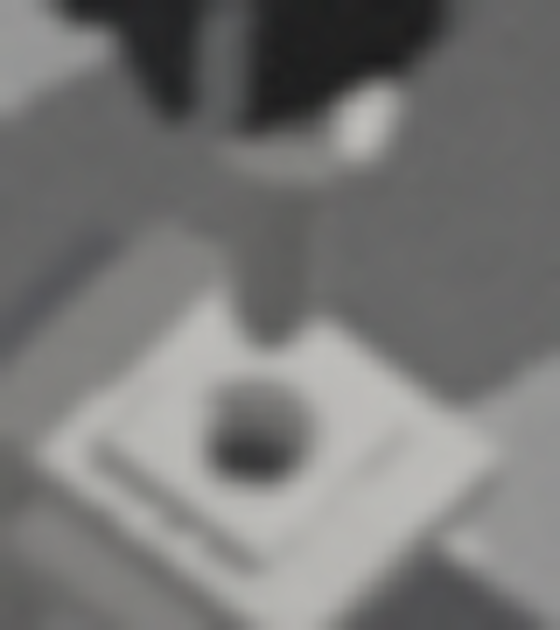

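Run:
```python
from h import *
def c(x,y):return 275+x/14,180+y/14
for pz in(.120,.1275):
    h=atz('scene',*c(258,430),pz);print('hole',h)
    for z in (.144,.147,.180,.202):
        u=proj('scene',[h[0],h[1],z]);print(z,(u[0]-275)*14,(u[1]-180)*14)
t=[.5556,.079]
for z in(.144,.180,.202):
    u=proj('scene',[*t,z]);print('tcp',z,(u[0]-275)*14,(u[1]-180)*14)
K,R,tt=P('scene');print('right',R[0],'down',R[1])
print(463*14/ (R@np.array([.556,.08,.13])+tt)[2]/1000,'crop px per mm')
```

```text
hole [0.55594736 0.08039543 0.12      ]
0.144 265.44206190850934 346.84252506559534
0.147 266.39354886814897 336.2106257385768
0.18 277.18751044594626 215.599080123457
0.202 284.73431149594137 131.2712517789501
hole [0.5597966 0.0831873 0.1275   ]
0.144 263.1295856935076 372.6820955031336
0.147 264.07764897622656 362.08845228459836
0.18 274.8336377968917 241.90121362073285
0.202 282.3548356102733 157.85947541267905
tcp 0.144 259.98286756404866 340.34766752064877
tcp 0.18 271.5498323262558 208.9873150927731
tcp 0.202 278.98170873354627 124.58713543183177
right [-0.66532977  0.74649916  0.00867811] down [ 0.62488877  0.56322744 -0.54063747]
6.419841391002289 crop px per mm
```

>>> servo_tool --steps '[{"x":1,"y":0,"z":-5,"yaw":0},{"x":1,"y":0,"z":-10,"yaw":0},{"x":1,"y":0,"z":-14,"yaw":0},{"x":1,"y":0,"z":-14,"yaw":0},{"x":1,"y":0,"z":-14,"yaw":0}]' --grip_force 40

```text
time: 21.0
ee_pos: [0.5566, 0.0788, 0.2304]
tcp_rot: [-179.6, 0.6, -110.4]
wrist_force: [0.2, 0.3, -2.1]
opening: 0.0294
```

Run:
```python
from h import *
o=get_obs();print(o['ee_pos'],o['tcp_rot'],o['wrist_force'])
im,d=grab('scene','scene9');save('s9z',im,(275,180,315,225),14)
```

```text
[0.55661793 0.07883531 0.23038655] [-179.6236912     0.56539573 -110.40636115] [ 0.19304854  0.31342599 -2.10451522]
```

View pics/s9z.png

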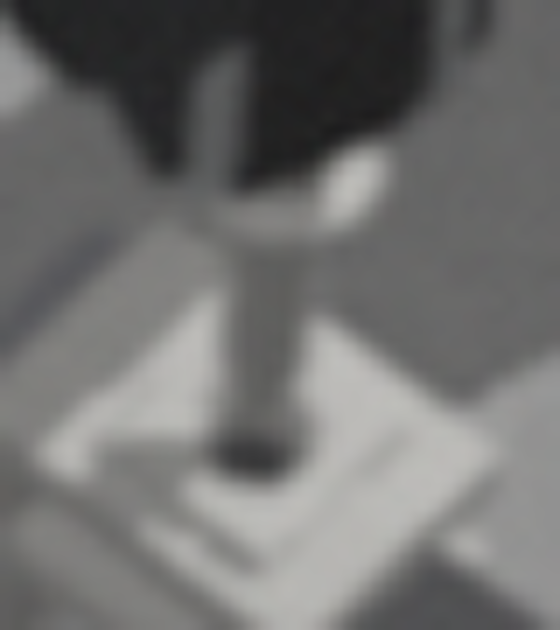

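>>> servo_tool --steps '[{"x":0,"y":0,"z":-2,"yaw":0},{"x":0,"y":0,"z":-4,"yaw":0},{"x":0,"y":0,"z":-6,"yaw":0},{"x":0,"y":0,"z":-6,"yaw":0}]'

```text
time: 21.55
ee_pos: [0.5566, 0.0789, 0.2242]
tcp_rot: [-179.6, 0.6, -110.4]
wrist_force: [-0.5, -0.2, -2.0]
opening: 0.0292
```

>>> servo_tool --steps '[{"x":0,"y":0,"z":-2,"yaw":0},{"x":0,"y":0,"z":-4,"yaw":0},{"x":0,"y":0,"z":-4,"yaw":0}]'

```text
time: 21.92
ee_pos: [0.5565, 0.0788, 0.22]
tcp_rot: [-179.7, 0.6, -110.4]
wrist_force: [-0.3, 1.0, -2.0]
opening: 0.0296
```

>>> servo_tool --steps '[{"x":0,"y":0,"z":-1.5,"yaw":0},{"x":0,"y":0,"z":-3,"yaw":0},{"x":0,"y":0,"z":-3,"yaw":0}]'

```text
time: 22.3
ee_pos: [0.5564, 0.0788, 0.2168]
tcp_rot: [-179.7, 0.5, -110.4]
wrist_force: [0.7, -0.9, -1.8]
opening: 0.0293
```

>>> servo_tool --steps '[{"x":0,"y":0,"z":-1,"yaw":0},{"x":0,"y":0,"z":-3,"yaw":0},{"x":0,"y":0,"z":-3,"yaw":0}]'

```text
time: 22.68
ee_pos: [0.5565, 0.0789, 0.2137]
tcp_rot: [-179.7, 0.6, -110.4]
wrist_force: [1.0, 0.4, -1.3]
opening: 0.0293
```

>>> servo_tool --steps '[{"x":0,"y":0,"z":-1,"yaw":0},{"x":0,"y":0,"z":-3,"yaw":0},{"x":0,"y":0,"z":-3,"yaw":0}]'

```text
time: 23.05
ee_pos: [0.557, 0.079, 0.2111]
tcp_rot: [-179.6, 0.6, -110.4]
wrist_force: [3.9, 0.5, 0.3]
opening: 0.0294
```

Run:
```python
from h import *
o=get_obs();print(o['ee_pos'],o['tcp_rot'],o['wrist_force'],o['torque'])
im,d=grab('scene','scene10');save('s10z',im,(275,180,315,225),14)
```

```text
[0.55700603 0.07901125 0.21105961] [-179.5824892     0.6038946  -110.40000179] [3.89760772 0.53275414 0.26369256] [ 0.29044322 -0.92805682 -0.01596941]
```

View pics/s10z.png

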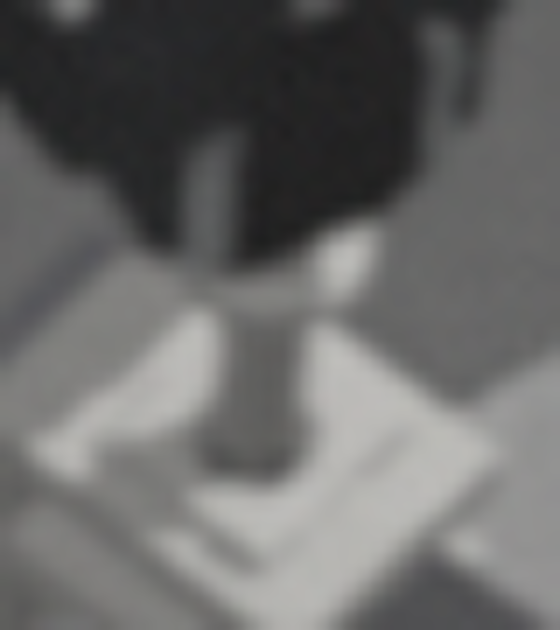

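>>> servo_tool --steps '[{"x":1,"y":0,"z":0,"yaw":0},{"x":1,"y":0,"z":0,"yaw":0}]'

```text
time: 23.35
ee_pos: [0.5578, 0.079, 0.2108]
tcp_rot: [-179.6, 0.6, -110.4]
wrist_force: [0.3, 1.1, -0.2]
opening: 0.0294
```

>>> servo_tool --steps '[{"x":0,"y":0,"z":-1,"yaw":0},{"x":0,"y":0,"z":-3,"yaw":0},{"x":0,"y":0,"z":-3,"yaw":0}]'

```text
time: 23.72
ee_pos: [0.5579, 0.0791, 0.2076]
tcp_rot: [-179.6, 0.6, -110.4]
wrist_force: [2.9, 2.8, -1.2]
opening: 0.0294
```

>>> servo_tool --steps '[{"x":0.8,"y":0.8,"z":0,"yaw":0},{"x":0.8,"y":0.8,"z":0,"yaw":0}]'

```text
time: 23.98
ee_pos: [0.5584, 0.0797, 0.2071]
tcp_rot: [-179.7, 0.5, -110.4]
wrist_force: [1.2, 0.4, -0.9]
opening: 0.0291
```

>>> servo_tool --steps '[{"x":0,"y":0,"z":-1,"yaw":0},{"x":0,"y":0,"z":-3,"yaw":0},{"x":0,"y":0,"z":-3,"yaw":0}]'

```text
time: 24.35
ee_pos: [0.5584, 0.0796, 0.2039]
tcp_rot: [-179.7, 0.5, -110.4]
wrist_force: [1.7, -1.0, -2.3]
opening: 0.0292
```

>>> servo_tool --steps '[{"x":0.4,"y":0,"z":-2,"yaw":0},{"x":0.4,"y":0,"z":-4,"yaw":0},{"x":0.4,"y":0,"z":-4,"yaw":0}]'

```text
time: 24.72
ee_pos: [0.5587, 0.0796, 0.1996]
tcp_rot: [-179.7, 0.5, -110.4]
wrist_force: [1.6, 0.5, -2.2]
opening: 0.0295
```

>>> servo_tool --steps '[{"x":0,"y":0,"z":-2,"yaw":0},{"x":0,"y":0,"z":-4,"yaw":0},{"x":0,"y":0,"z":-4,"yaw":0}]'

```text
time: 25.1
ee_pos: [0.5587, 0.0797, 0.1955]
tcp_rot: [-179.7, 0.5, -110.4]
wrist_force: [1.2, 0.9, -0.6]
opening: 0.0291
```

>>> servo_tool --steps '[{"x":0.3,"y":0,"z":-2,"yaw":0},{"x":0.3,"y":0,"z":-4,"yaw":0},{"x":0.3,"y":0,"z":-4,"yaw":0}]'

```text
time: 25.48
ee_pos: [0.5588, 0.0796, 0.1911]
tcp_rot: [-179.7, 0.5, -110.4]
wrist_force: [1.2, -0.1, -2.0]
opening: 0.0291
```

>>> servo_tool --steps '[{"x":0,"y":0,"z":-2,"yaw":0},{"x":0,"y":0,"z":-4,"yaw":0},{"x":0,"y":0,"z":-4,"yaw":0}]'

```text
time: 25.85
ee_pos: [0.5587, 0.0796, 0.1868]
tcp_rot: [-179.8, 0.5, -110.4]
wrist_force: [1.4, 0.8, -2.2]
opening: 0.0292
```

>>> servo_tool --steps '[{"x":0.3,"y":0,"z":-2,"yaw":0},{"x":0.3,"y":0,"z":-4,"yaw":0},{"x":0.3,"y":0,"z":-4,"yaw":0}]'

```text
time: 26.22
ee_pos: [0.5589, 0.0796, 0.1825]
tcp_rot: [-179.8, 0.5, -110.4]
wrist_force: [0.5, -0.2, -1.4]
opening: 0.0294
```

>>> servo_tool --steps '[{"x":0,"y":0,"z":-2,"yaw":0},{"x":0,"y":0,"z":-4,"yaw":0},{"x":0,"y":0,"z":-4,"yaw":0}]'

```text
time: 26.6
ee_pos: [0.5588, 0.0796, 0.1783]
tcp_rot: [-179.8, 0.5, -110.4]
wrist_force: [-0.2, -0.6, -1.8]
opening: 0.029
```

>>> servo_tool --steps '[{"x":0,"y":0,"z":-2,"yaw":0},{"x":0,"y":0,"z":-4,"yaw":0},{"x":0,"y":0,"z":-4,"yaw":0}]'

```text
time: 26.98
ee_pos: [0.5588, 0.0795, 0.1741]
tcp_rot: [-179.8, 0.5, -110.4]
wrist_force: [0.6, 0.5, -2.2]
opening: 0.0291
```

>>> servo_tool --steps '[{"x":0,"y":0,"z":-1.5,"yaw":0},{"x":0,"y":0,"z":-3,"yaw":0},{"x":0,"y":0,"z":-3,"yaw":0}]'

```text
time: 27.35
ee_pos: [0.5588, 0.0796, 0.1709]
tcp_rot: [-179.8, 0.5, -110.4]
wrist_force: [0.8, -0.3, -2.4]
opening: 0.029
```

>>> servo_tool --steps '[{"x":0,"y":0,"z":-1,"yaw":0},{"x":0,"y":0,"z":-2,"yaw":0},{"x":0,"y":0,"z":-2,"yaw":0}]'

```text
time: 27.72
ee_pos: [0.5588, 0.0795, 0.1689]
tcp_rot: [-179.8, 0.5, -110.4]
wrist_force: [0.6, 0.0, -1.9]
opening: 0.0294
```

>>> servo_tool --steps '[{"x":0,"y":0,"z":-1,"yaw":0},{"x":0,"y":0,"z":-2,"yaw":0},{"x":0,"y":0,"z":-2,"yaw":0}]'

```text
time: 28.1
ee_pos: [0.5588, 0.0795, 0.1667]
tcp_rot: [-179.8, 0.5, -110.4]
wrist_force: [1.6, 0.1, -2.0]
opening: 0.0292
```

>>> servo_tool --steps '[{"x":0,"y":0,"z":-1,"yaw":0},{"x":0,"y":0,"z":-2,"yaw":0},{"x":0,"y":0,"z":-2,"yaw":0}]'

```text
time: 28.48
ee_pos: [0.5588, 0.0796, 0.1649]
tcp_rot: [-179.8, 0.5, -110.4]
wrist_force: [0.3, -1.0, 0.5]
opening: 0.0292
```

>>> servo_tool --steps '[{"x":0,"y":0,"z":-1,"yaw":0},{"x":0,"y":0,"z":-1.5,"yaw":0},{"x":0,"y":0,"z":-1.5,"yaw":0}]'

```text
time: 28.85
ee_pos: [0.5588, 0.0796, 0.1634]
tcp_rot: [-179.8, 0.5, -110.4]
wrist_force: [-0.0, 0.1, 1.9]
opening: 0.0292
```

The collar has met the spring plate at TCP z ≈ 0.1652. I'll press on towards the hard stop, about 3 mm lower.

>>> servo_tool --steps '[{"x":0,"y":0,"z":-0.5,"yaw":0},{"x":0,"y":0,"z":-1,"yaw":0},{"x":0,"y":0,"z":-1,"yaw":0}]'

```text
time: 29.22
ee_pos: [0.5588, 0.0796, 0.1624]
tcp_rot: [-179.8, 0.5, -110.4]
wrist_force: [-0.3, 0.6, 1.8]
opening: 0.029
```

>>> servo_tool --steps '[{"x":0,"y":0,"z":-0.5,"yaw":0},{"x":0,"y":0,"z":-1,"yaw":0},{"x":0,"y":0,"z":-1,"yaw":0}]'

```text
time: 29.6
ee_pos: [0.5588, 0.0795, 0.162]
tcp_rot: [-179.8, 0.5, -110.4]
wrist_force: [-1.4, -1.2, 7.5]
opening: 0.0295
```

>>> servo_tool --steps '[{"x":0,"y":0,"z":-0.5,"yaw":0},{"x":0,"y":0,"z":-1,"yaw":0},{"x":0,"y":0,"z":-1,"yaw":0}]'

```text
time: 29.98
ee_pos: [0.5588, 0.0795, 0.1621]
tcp_rot: [-179.7, 0.5, -110.4]
wrist_force: [-3.1, -0.5, 8.8]
opening: 0.0292
```

Run:
```python
from h import *
o=get_obs();print(o['ee_pos'],o['wrist_force'],o['torque'])
im,d=grab('scene','scene11');save('s11z',im,(270,175,320,225),13)
```

```text
[0.55881531 0.07954842 0.16207829] [-3.10604927 -0.49915425  8.77604571] [-0.07280483  0.70030417  0.02862828]
```

View pics/s11z.png

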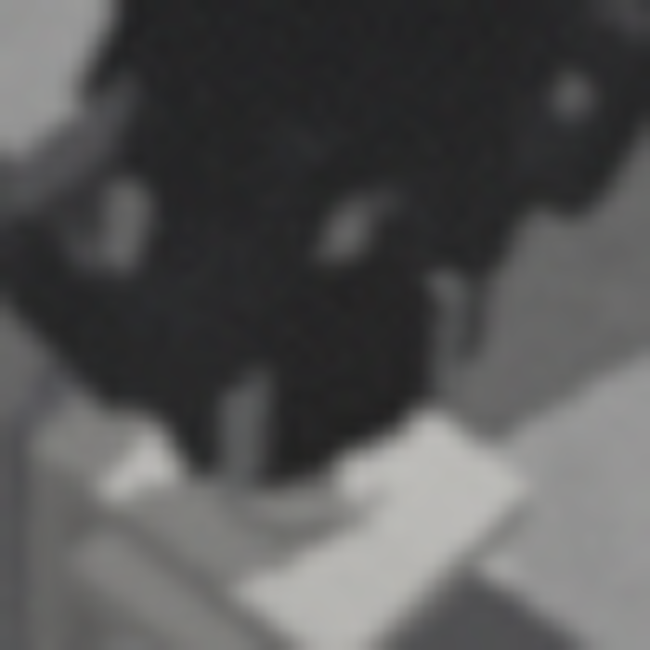

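Hard stop felt: z stays at 0.162 while the force rises to about 11 N net. I'll press slightly firmer, then release while keeping a downward bias.

>>> servo_tool --steps '[{"x":-0.4,"y":0,"z":-0.8,"yaw":0},{"x":-0.4,"y":0,"z":-1.5,"yaw":0},{"x":-0.4,"y":0,"z":-1.5,"yaw":0}]'

```text
time: 30.4
ee_pos: [0.5588, 0.0795, 0.1621]
tcp_rot: [-179.6, 0.6, -110.4]
wrist_force: [-2.9, -1.3, 10.8]
opening: 0.0292
```

>>> servo_tool --steps '[{"x":-0.4,"y":0,"z":-1.5,"yaw":0},{"x":-0.4,"y":0,"z":-2,"yaw":0},{"x":0,"y":0,"z":-2,"yaw":0},{"x":0,"y":0,"z":0,"yaw":0},{"x":0,"y":0,"z":0,"yaw":0},{"x":0,"y":0,"z":0,"yaw":0}]' --grip 80

```text
time: 31.15
ee_pos: [0.5588, 0.0795, 0.1621]
tcp_rot: [-179.6, 0.6, -110.4]
wrist_force: [0.1, 0.2, -1.4]
opening: 0.0801
```

>>> servo_tool --steps '[{"x":0,"y":0,"z":10,"yaw":0},{"x":0,"y":0,"z":40,"yaw":0},{"x":0,"y":0,"z":80,"yaw":0},{"x":-40,"y":-30,"z":110,"yaw":0},{"x":-80,"y":-80,"z":130,"yaw":0},{"x":-120,"y":-130,"z":130,"yaw":0},{"x":-160,"y":-180,"z":130,"yaw":0},{"x":-160,"y":-180,"z":130,"yaw":0}]'

```text
time: 32.15
ee_pos: [0.3969, -0.1025, 0.2936]
tcp_rot: [-179.5, 0.6, -110.6]
wrist_force: [0.5, 0.8, -0.0]
opening: 0.0804
```

Run:
```python
from h import *
im,d=grab('scene','scene12');save('s12z',im,(260,170,330,230),10)
im,d=grab('top','top12');save('t12z',im,(235,195,295,245),11)
```

```text
(no output)
```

View pics/s12z.png

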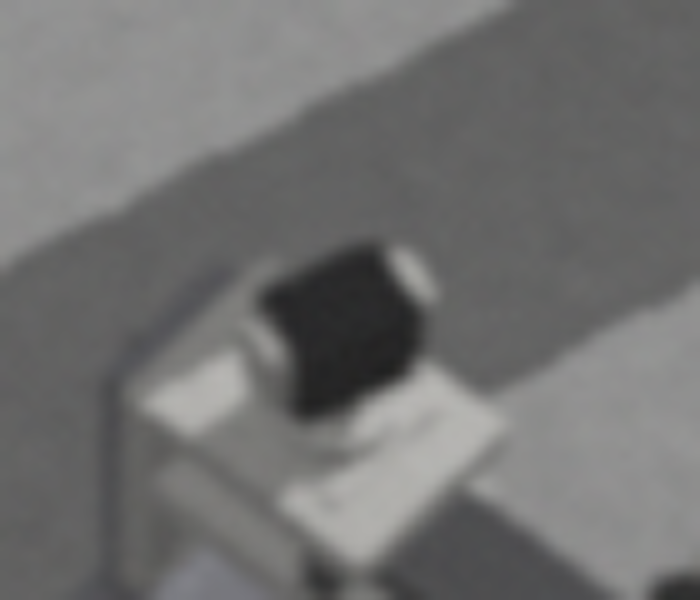

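View pics/t12z.png

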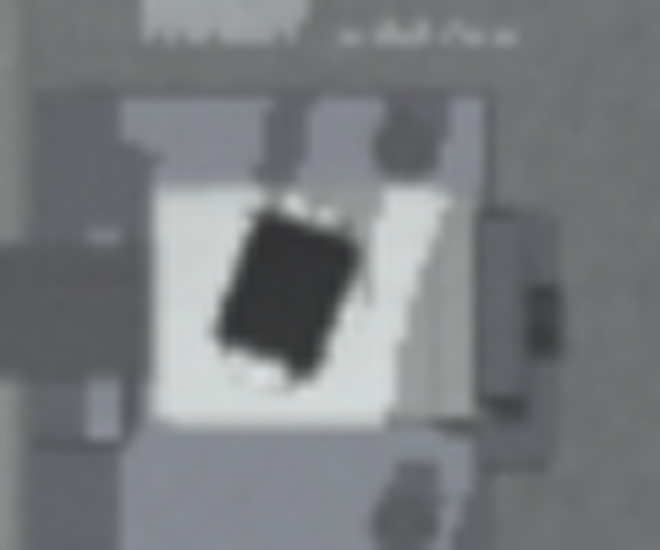

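Run:
```python
from h import *
for n,t0 in(('top','top0'),('scene','scene0'),('top','top12'),('scene','scene12')):
    X,im=cloud(n,t0);c=im.max(-1)
    ctr=(.599,-.265,.114) if t0.endswith('0') else (.558,.079,.164)
    m=(abs(X[...,0]-ctr[0])<.03)&(abs(X[...,1]-ctr[1])<.03)&(c<70)&(abs(X[...,2]-ctr[2])<.006)
    q=X[m];print(t0,m.sum(),np.median(q,0).round(4))
    b=(abs(X[...,0]-ctr[0])<.03)&(abs(X[...,1]-ctr[1])<.03)&(X[...,2]>ctr[2]-.02)
    a=np.deg2rad(-20.5);s=(X[b][:,:2]-ctr[:2])@[np.cos(a),np.sin(a)];print('span along pin x',s.min(),s.max())
print(get_obs()['time'])
```

```text
top0 99 [ 0.5978 -0.2665  0.1128]
span along pin x -0.02032316129818461 0.02091949515606556
scene0 87 [ 0.5997 -0.2616  0.1139]
span along pin x -0.019631891630265054 0.020420742281543766
top12 95 [0.5577 0.0756 0.1651]
span along pin x -0.01991798293729483 0.020359147640783355
scene12 123 [0.5601 0.0815 0.1658]
span along pin x -0.019942080723699865 0.02096626875835022
32.25
```

The button span is 40 mm, so both are out. The head sits 52 mm above its parked height, which puts the collar at about 0.122 m. That matches the felt stop (about 0.120 m) plus the expected lift onto the balls. The bar is closed and the gripper is clear.

```bash
python3 -c "
from workcell import job_done
print(job_done())"
```

```text
the job is handed in; nothing more can be done
None
```

The pin is locked through the fork and the keeper bar, and I handed the job in at about 32 s. `job_done()` gives no verdict, so what follows rests on my own checks.

**What I did**
- I pushed the keeper bar by its knob until the force rose to 13 N at the stop.
- I took the pin from the rack with both buttons squeezed in and lowered it through the fork and bar, with side forces under 5 N.
- The collar met the spring plate and bottomed about 3 mm further down. I pressed it onto the hard stop with about 13 N, released it there and backed the gripper clear.

**Last checks**
- **Buttons:** the span across them measures 40 mm in both cameras, so both are out.
- **Height:** the head is 52 mm above its parked height, which puts the collar about 2 mm above the felt stop. The expected lift is up to 1.5 mm; camera noise is about 1 mm, so I took this as agreeing.
- **Keeper bar:** it still looks closed against its stop in the pictures.
- **Bystanders:** I didn't re-measure the tin, the tape roll or the tape measure at the end. I planned the moves to keep clear of them.

**What disagreed or went wrong**
- The two cameras differed by 3–6 mm in y, so I centred the pin in the hole by feel.
- Joint 6 reached its limit early on and left the tool tilted 5°. I corrected that to under 1° before picking up the pin.
- The opening read 29–30 mm on the pin head instead of the expected 32 mm. The pictures showed a proper grip.
- The yellow look-alike fell over within the first few seconds, while the arm was well away from it, and I left it alone.

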